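# Set the reorder tags on the frame shop's fittings board

## Robot

A 7-joint arm with a two-finger parallel gripper is mounted at the origin on the work surface. World frame = base frame: x ahead of the robot, y to its left, z up, the work surface at z = 0. Lengths are in mm, angles in rad, forces in N, time in s.
With the tool pointing down it reaches from about 400 to 875 mm from the base axis. Payload 19.3 kg.
Tool frame: the origin (TCP) lies at the very end of the fingers, on their centre line; the grasp point (between the pads) lies arm.grip_point_offset behind it (arm.grip_point_offset is the distance from the TCP to the grasp point, in mm); z points along the fingers, y is the direction in which the jaws open and shut (so a half turn about z gives the same grasp; the last joint's range is limited). The gripper opens to 85 mm and grips with 20 to 120 N. Pads are 22 mm wide; open, the fingers measure 114 mm over their backs; the gripper's body (76 mm by 85 mm) begins 54 mm behind the grasp point. The pads swing forward as they close: fully open they stand 13 mm farther back than shut.
Start: joints at [1.133, 0.521, -0.036, 1.599, 0.021, 1.021, -0.113], TCP at [224.699, -583.202, 231.291] pointing down, gripper open.
Joint ranges: [-2.91, 2.91], [-0.3, 2.13], [-1.5, 1.42], [0.17, 2.43], [-1.26, 4.41], [0.16, 1.93], [-2.52, 2.52]. Speed limits (rad/s): [1.89, 1.89, 2.39, 2.39, 3.01, 3.01, 3.01].

## Interface

Orientations are given as a 3x3 rotation matrix whose columns are the frame's x, y, z axes.
In Python, from workcell import telemetry, imaging, ticket, outline_of, pinpoint, arm gives the robot as it stands.
- The arm moves only by the shell command python3 -m jog 'ROWS' [FORCE]. ROWS is a JSON object of lists of equal length, an entry for each row: "delta_pos": the shift along the world's x, y, z in m, a list of three; "dr": the turn, a rotation vector about the world's x, y, z in rad, a list of three; "hand": the finger opening in m, from 0 to 0.0854. In form: {"delta_pos": [[x, y, z], ...], "dr": [[wx, wy, wz], ...], "hand": [hand, ...]}. A call has 1 to 12 rows; each row is the pose to reach, as a shift and turn from the pose measured when the call began; what a row does not reach only later rows make up. A row lasts 1/12 s, in which the tool goes at most 41.7 mm and 7.16 degrees, less where a joint would pass 70% of its speed; a pose out of reach is approached as far as the arm can. A call with a gripper value outside its range is refused whole. The fingers move at their own pace and stop on an object; FORCE is the grip in N (left out, the last holds). Time passes only in rows, so rows that repeat a pose let the fingers close. It gives the time, the measured TCP pose, the force and the opening at its end, in the units of the state.
- telemetry.sense(): the state, without advancing time (a new reading comes with each control period).
- imaging.snapshot(name): name is "scene" or "top" or "wrist"; returns a dict with "image" (400x640x3 uint8, blue, green, red), "K" (3x3 intrinsics, pixels), "k1" (the pictures are not rectified: a ray, as slopes to the right and down, at radius r is drawn at 1 + k1 r^2 times it, then the intrinsics apply), "view" (4x4, takes a point from world to camera coordinates). Camera axes: x right, y up, looking along -z (the intrinsics and any distortion apply to the point x, -y, -z); pixel columns grow to the right and rows downward; lengths in mm; the calibration is good to about 2 mm. A picture is of the moment at which its call begins. There is no depth.
- ticket.close_job(): hands the job in, once; it reports no verdict.
Trained networks look in the newest picture that a camera, given by its name, has taken for a name from the list of things; names that differ only in an ending like _2 or _b are one class to them, and where a whole thing is asked for, a point or a joint stands for the part that bears it (a point fixed in the world has none). Each returns a list of dicts, best first, with "conf" (0 to 1); they miss things now and then, are a little off and sometimes report something else, mostly with a low value. They report only what shows in the picture. A call takes as long as a camera call.
- outline_of(camera, target): "pixels" (400x640 bool, what is visible of it) and "bbox" ([centre column, centre row, width, height] in pixels, round what is visible of it).
- pinpoint(camera, target): "pixel" ([column, row] in pixels: a listed point, or the origin of a listed thing).
The state is a dict: "time_s": time; "joints": joint angles; "qd": joint speeds; "effort": joint torques, N m; "tool_pos": TCP position; "eef_rot": TCP orientation; "wrist_force": force on the tool from outside, world axes, zero at the start; "torque": the same for the moment, N m; "grip_width": finger opening in mm.
Only numpy, scipy, OpenCV 4.12 (cv2) and the standard library are available. Lean on these libraries where they do the work, as an engineer would, in place of code of your own. Each camera call takes 0.05 s, during which the arm holds its last target. There are 200 camera calls.

## Task

Each bin of fittings on the grey board has a hinged tag standing straight in front of it: push over with a fingertip those tags that are wrong, so that only the two full bins show green face up (tag leaning towards its bin) and the two bins that are not full show red face up. Push gently, without gripping a tag, do not flip the tags that are already right, and leave the other things on the board and bench where they are.

Things in the scene. Friction and masses are not known exactly. Their poses are not given: they have to be found in the camera images.
- board: fixed grey plate 350 x 560 x 12 mm flat on the bench. Origin on the bench under the middle of the row of tag posts; z up, x from tags to bins (roughly away from the robot), y along the row; it spans x -115 to +235 mm. Four tag posts stand at x 0, y -150, -50, +50, +150 mm and one bin 175 mm behind each (+x); which post and bin stands in which place varies.
- post_A: fixed aluminium post, 22 (x) x 60 (y) x 40 mm high, on the board; origin at the centre of its underside, 12 mm above the bench, axes along the board's. Tag A is hinged on it about an axis along y, 45 mm above this origin. Tag: stiff, slippery 45 g plastic plate 50 mm wide (y), 4 mm thick, free edge 55 mm from the hinge axis; when upright its -x face is green and its +x face red.
- tag_A (a joint): angle of the tag on post A (rad): 0 upright, +0.85 on its stop leaning to +x of the board (towards its bin, green face up), -0.85 on its stop leaning to -x (towards the robot, red face up). No spring: pushed past upright it falls by itself to the other stop.
- post_B: fixed aluminium post, 22 (x) x 60 (y) x 40 mm high, on the board; origin at the centre of its underside, 12 mm above the bench, axes along the board's. Tag B is hinged on it about an axis along y, 45 mm above this origin. Tag: stiff, slippery 45 g plastic plate 50 mm wide (y), 4 mm thick, free edge 55 mm from the hinge axis; when upright its -x face is green and its +x face red.
- tag_B (a joint): angle of the tag on post B (rad): 0 upright, +0.85 on its stop leaning to +x of the board (towards its bin, green face up), -0.85 on its stop leaning to -x (towards the robot, red face up). No spring: pushed past upright it falls by itself to the other stop.
- post_C: fixed aluminium post, 22 (x) x 60 (y) x 40 mm high, on the board; origin at the centre of its underside, 12 mm above the bench, axes along the board's. Tag C is hinged on it about an axis along y, 45 mm above this origin. Tag: stiff, slippery 45 g plastic plate 50 mm wide (y), 4 mm thick, free edge 55 mm from the hinge axis; when upright its -x face is green and its +x face red.
- tag_C (a joint): angle of the tag on post C (rad): 0 upright, +0.85 on its stop leaning to +x of the board (towards its bin, green face up), -0.85 on its stop leaning to -x (towards the robot, red face up). No spring: pushed past upright it falls by itself to the other stop.
- post_D: fixed aluminium post, 22 (x) x 60 (y) x 40 mm high, on the board; origin at the centre of its underside, 12 mm above the bench, axes along the board's. Tag D is hinged on it about an axis along y, 45 mm above this origin. Tag: stiff, slippery 45 g plastic plate 50 mm wide (y), 4 mm thick, free edge 55 mm from the hinge axis; when upright its -x face is green and its +x face red.
- tag_D (a joint): angle of the tag on post D (rad): 0 upright, +0.85 on its stop leaning to +x of the board (towards its bin, green face up), -0.85 on its stop leaning to -x (towards the robot, red face up). No spring: pushed past upright it falls by itself to the other stop.
- bin_1: fixed open blue plastic bin, 95 (x) x 84 (y) x 50 mm high, on the board; FULL: heaped above the rim with short steel sleeves (heap top about 75 mm above the origin). Origin at the centre of its underside, 12 mm above the bench. It belongs to the tag post straight in front of it (175 mm towards -x of the board).
- bin_2: fixed open blue plastic bin, 95 (x) x 84 (y) x 50 mm high, on the board; FULL: heaped above the rim with short brass sleeves (heap top about 75 mm above the origin). Origin at the centre of its underside, 12 mm above the bench. It belongs to the tag post straight in front of it (175 mm towards -x of the board).
- bin_3: fixed open blue plastic bin, 95 (x) x 84 (y) x 50 mm high, on the board; not full: only two steel sleeves lie on its floor. Origin at the centre of its underside, 12 mm above the bench. It belongs to the tag post straight in front of it (175 mm towards -x of the board).
- bin_4: fixed open blue plastic bin, 95 (x) x 84 (y) x 50 mm high, on the board; not full: empty. Origin at the centre of its underside, 12 mm above the bench. It belongs to the tag post straight in front of it (175 mm towards -x of the board).
- sleeve_mid (a point): bystander, to be left alone: loose steel sleeve, 28 mm across and 45 mm tall, standing on the board beyond the left end of the tag row (board y about +250 mm); the point is half-way up.
- plug_mid (a point): bystander, to be left alone: loose brass plug, 30 mm across and 40 mm tall, standing on the board beyond the right end of the row (board y about -250 mm); the point is half-way up.
- flux_mid (a point): bystander, to be left alone: jar 60 mm across, 75 mm tall, on the bench to the left; the point is half-way up.
- brush_mid (a point): bystander, to be left alone: hand brush lying on the bench to the right; the point is half-way up.
- clamp_mid (a point): bystander, to be left alone: orange and steel bar clamp, about 165 x 85 x 12 mm, lying on the bench to the left; the point is half-way up.
- mug_mid (a point): bystander, to be left alone: white mug 80 mm across, 90 mm tall, on the bench to the right; the point is half-way up.

How it is judged (in metres and radians):
At the end, for the whole second after the job is handed in: The tag in front of each of the two full bins leans towards its bin with the green face up (joint above 0.65 rad) and the tag in front of each other bin leans towards the robot with the red face up (joint below -0.65 rad), all at rest (under 0.2 rad/s) (((horizontal distance between any of bin_1, bin_2 and post_A below 0.188 m and value of joint tag_A above 0.65 rad) or (horizontal distance between any of bin_3, bin_4 and post_A below 0.188 m and value of joint tag_A below -0.65 rad)) and ((horizontal distance between any of bin_1, bin_2 and post_B below 0.188 m and value of joint tag_B above 0.65 rad) or (horizontal distance between any of bin_3, bin_4 and post_B below 0.188 m and value of joint tag_B below -0.65 rad)) and ((horizontal distance between any of bin_1, bin_2 and post_C below 0.188 m and value of joint tag_C above 0.65 rad) or (horizontal distance between any of bin_3, bin_4 and post_C below 0.188 m and value of joint tag_C below -0.65 rad)) and ((horizontal distance between any of bin_1, bin_2 and post_D below 0.188 m and value of joint tag_D above 0.65 rad) or (horizontal distance between any of bin_3, bin_4 and post_D below 0.188 m and value of joint tag_D below -0.65 rad)) and velocity of joint tag_A between -0.2 and 0.2 rad/s and velocity of joint tag_B between -0.2 and 0.2 rad/s and velocity of joint tag_C between -0.2 and 0.2 rad/s and velocity of joint tag_D between -0.2 and 0.2 rad/s); the robot touches nothing.
It fails at once if a tag that was right from the start is flipped over ((horizontal distance between any of bin_1, bin_2 and post_A below 0.188 m and value of joint tag_A below 0 rad) or (horizontal distance between any of bin_1, bin_2 and post_B below 0.188 m and value of joint tag_B below 0 rad) or (horizontal distance between any of bin_1, bin_2 and post_C below 0.188 m and value of joint tag_C below 0 rad) or (horizontal distance between any of bin_3, bin_4 and post_D below 0.188 m and value of joint tag_D above 0 rad)).
It fails at once if a tag or its post is gripped or pushed hard (over 20 N) (contact force between the fingers and post_A above 20 N or contact force between the fingers and post_B above 20 N or contact force between the fingers and post_C above 20 N or contact force between the fingers and post_D above 20 N).
It fails at once if one of the other things on the board or bench is lifted, moved by over 20 mm or knocked over (distance of any of sleeve_mid, plug_mid, flux_mid, brush_mid, clamp_mid, mug_mid from where it was at the start of the episode above 0.02 m).
It also fails if it takes over 51 s, if anything falls off the work surface, if the arm or the gripper's body presses on something with over 40 N, if the wrist force passes 120 N, or if a joint passes its speed limit or range.

## Working session

There is one attempt and no reset: what is moved stays moved. The work goes in short steps, Python scripts to look and compute and a shell command to move; the robot and the scene stay as the last step left them, time stands still between calls to the robot, and variables do not carry over. Pictures are saved under pics/ and viewed, about 8 in all and at most 12, crops included, and the job is handed in when it is done.

```bash
mkdir -p pics
cat > h.py <<'E'
import numpy as np,cv2
from workcell import telemetry, imaging, ticket, outline_of, pinpoint, arm
def ray(s,px):
    K=np.array(s["K"],float);V=np.array(s["view"],float)
    d=np.array([[ (px[0]-K[0,2])/K[0,0],(px[1]-K[1,2])/K[1,1]]])[0]
    u=d.copy()
    for _ in range(20): u=d/(1+s["k1"]*(u@u))
    R=V[:3,:3];o=-R.T@V[:3,3]
    return o,R.T@np.array([u[0],-u[1],-1.])
def atz(s,px,z):
    o,d=ray(s,px);return o+d*(z-o[2])/d[2]
def proj(s,p):
    V=np.array(s["view"],float);K=np.array(s["K"],float);c=V[:3,:3]@np.array(p,float)+V[:3,3]
    u=np.array([c[0],-c[1]])/-c[2];u=u*(1+s["k1"]*(u@u))
    return [K[0,0]*u[0]+K[0,2],K[1,1]*u[1]+K[1,2]]
E
python3 - <<'E'
from h import *
np.set_printoptions(precision=1,suppress=True)
print(telemetry.sense()["time_s"],arm.grip_point_offset)
for c in("scene","top"):
    s=imaging.snapshot(c);cv2.imwrite(f"pics/{c}0.png",s["image"])
    V=np.array(s["view"]);print(c,-V[:3,:3].T@V[:3,3])
    for n,z in [("post_A",12),("post_B",12),("post_C",12),("post_D",12),("bin_1",12),("bin_2",12),("bin_3",12),("bin_4",12),("board",0),("sleeve_mid",34),("plug_mid",32)]:
        for r in pinpoint(c,n)[:4]:
            print(c,n,round(r["conf"],2),np.array(r["pixel"]),atz(s,r["pixel"],z))
E
```

```text
0.0 18.700000000000003
scene [ 950.1 -582.5  863.4]
scene post_A 0.64 [290.5 230.3] [566.3 -83.4  12. ]
scene post_A 0.26 [188.4 368.5] [ 592.8 -499.1   12. ]
scene post_B 0.58 [265.  253.6] [ 553.7 -181.9   12. ]
scene post_C 0.87 [338.7 192.6] [606.9 109.9  12. ]
scene post_D 0.87 [317.6 212.6] [595.2  10.4  12. ]
scene post_D 0.48 [132.8 319.1] [ 407.6 -488.7   12. ]
scene bin_1 0.89 [381.7 227. ] [771.3  64.1  12. ]
scene bin_1 0.76 [309.3 296.2] [ 717.1 -220.4   12. ]
scene bin_1 0.69 [340.8 272.6] [ 748.4 -122.6   12. ]
scene bin_1 0.68 [363.3 248.7] [762.3 -27.5  12. ]
scene bin_2 0.89 [381.7 227. ] [771.3  64.1  12. ]
scene bin_2 0.76 [309.3 296.2] [ 717.1 -220.4   12. ]
scene bin_2 0.69 [340.8 272.6] [ 748.4 -122.6   12. ]
scene bin_2 0.68 [363.3 248.7] [762.3 -27.5  12. ]
scene bin_3 0.89 [381.7 227. ] [771.3  64.1  12. ]
scene bin_3 0.76 [309.3 296.2] [ 717.1 -220.4   12. ]
scene bin_3 0.69 [340.8 272.6] [ 748.4 -122.6   12. ]
scene bin_3 0.68 [363.3 248.7] [762.3 -27.5  12. ]
scene bin_4 0.89 [381.7 227. ] [771.3  64.1  12. ]
scene bin_4 0.76 [309.3 296.2] [ 717.1 -220.4 
[... 1034 characters left out ...]
347.4 163.8] [ 745.5 -128.6   12. ]
top bin_3 0.9 [373.  171.1] [ 716.2 -228.    12. ]
top bin_3 0.71 [322.2 157.2] [772.1 -30.5  12. ]
top bin_3 0.57 [293.4 152.3] [792.2  82.1  12. ]
top bin_4 0.9 [347.4 163.8] [ 745.5 -128.6   12. ]
top bin_4 0.9 [373.  171.1] [ 716.2 -228.    12. ]
top bin_4 0.71 [322.2 157.2] [772.1 -30.5  12. ]
top bin_4 0.57 [293.4 152.3] [792.2  82.1  12. ]
top board 0.92 [324.9 207.2] [576.9 -39.8   0. ]
top board 0.39 [193.9 241.9] [444.4 466.7   0. ]
top sleeve_mid 0.62 [389.1 216.1] [ 538.3 -282.1   34. ]
top sleeve_mid 0.42 [263.9 193.2] [628.  193.1  34. ]
top plug_mid 0.55 [309.8 200.2] [600.6  18.3  32. ]
top plug_mid 0.43 [368.3 170.6] [ 714.2 -206.9   32. ]
```

View images.

Run:
```python
from h import *
np.set_printoptions(precision=3,suppress=True)
T=imaging.snapshot("top");S=imaging.snapshot("scene")
cv2.imwrite("pics/a.png",np.vstack([cv2.resize(T["image"][130:250,240:420],(800,533),interpolation=cv2.INTER_CUBIC)]))
cv2.imwrite("pics/b.png",cv2.resize(S["image"][130:350,150:440],(790,600),interpolation=cv2.INTER_CUBIC))
# observations (camera,px,board xyz)
B=[(S,(290.5,230.3),(0,-50,12)),(S,(265,253.6),(0,-150,12)),(S,(338.7,192.6),(0,150,12)),(S,(317.6,212.6),(0,50,12)),
(T,(335.1,206.9),(0,-50,12)),(T,(364.1,212),(0,-150,12)),(T,(309.9,202),(0,50,12)),
(S,(381.7,227),(175,150,12)),(S,(363.3,248.7),(175,50,12)),(S,(340.8,272.6),(175,-50,12)),(S,(309.3,296.2),(175,-150,12)),
(T,(293.4,152.3),(175,150,12)),(T,(322.2,157.2),(175,50,12)),(T,(347.4,163.8),(175,-50,12)),(T,(373,171.1),(175,-150,12))]
from scipy.optimize import least_squares
def w(p,q):
    c,s=np.cos(p[2]),np.sin(p[2]);return np.array([p[0]+c*q[0]-s*q[1],p[1]+s*q[0]+c*q[1]])
f=lambda p:np.concatenate([atz(s,x,q[2])[:2]-w([p[0],p[1],p[2]/100],q) for s,x,q in B])
r=least_squares(f,[580,-40,-19],loss="soft_l1",f_scale=5)
p=r.x*[1,1,.01];print(p);print(r.fun.reshape(-1,2))
# rectified overlay
for y in(-150,-50,50,150):print(y,w(p,(0,y)))
```

```text
[584.009 -36.855  -0.225]
[[ -6.601   2.206]
 [  3.038   1.166]
 [-10.481   0.51 ]
 [  0.074  -1.539]
 [  3.753   6.84 ]
 [  5.778  -7.095]
 [  0.914   6.271]
 [-16.714  -6.275]
 [ -3.481  -0.417]
 [  4.93    1.984]
 [ -4.117   1.693]
 [  4.206  11.681]
 [  6.373  -3.387]
 [  1.991  -4.021]
 [ -5.014  -5.96 ]]
-150 [ 550.613 -183.09 ]
-50 [572.877 -85.6  ]
50 [595.142  11.89 ]
150 [617.406 109.38 ]
```

View pics/a.png

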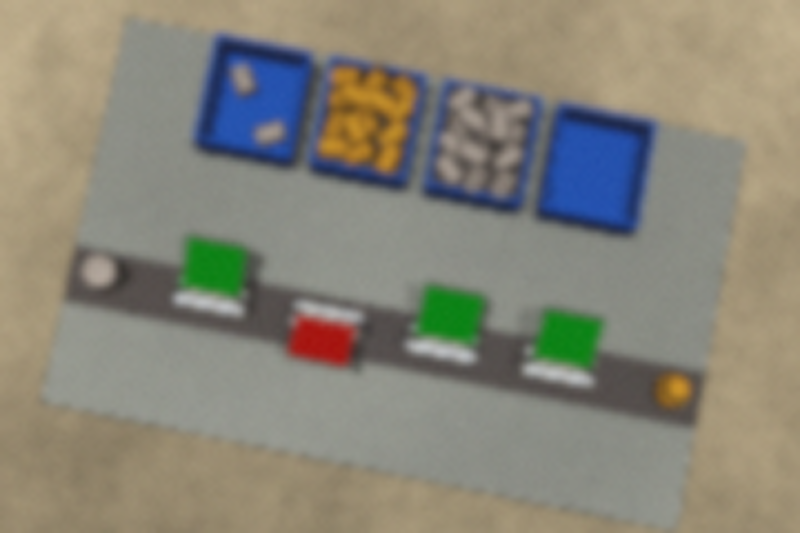

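View pics/b.png

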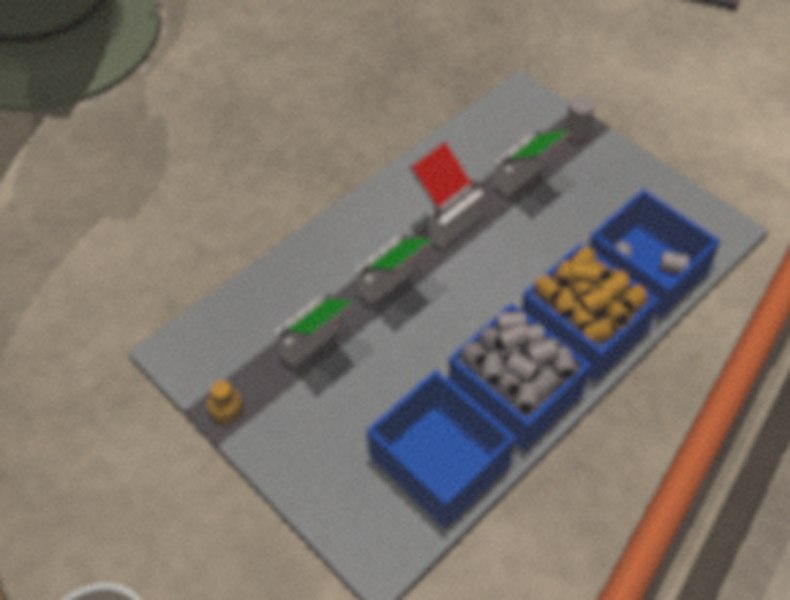

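The top crop, left (+y) to right, shows: +150, a bin with two sleeves and a green tag at (215,265), which is wrong. At +50, brass full with a red tag at (325,335), wrong. At -50, steel full with a green tag at (450,315), right. At -150, an empty bin with a green tag at (570,340), wrong. I'll refine the board pose from its corners and the tag colours.

Run:
```python
from h import *
from scipy.optimize import least_squares
np.set_printoptions(precision=3,suppress=True)
T=imaging.snapshot("top");S=imaging.snapshot("scene")
O=[]
for x,y,b in[(125,18,(235,280)),(745,140,(235,-280)),(677,527,(-115,-280)),(40,402,(-115,280))]:
    O.append((T,(240+x/4.444-.4,130+y/4.444-.4),(*b,12)))
for x,y,b in[(520,70,(-115,280)),(765,235,(235,280)),(130,355,(-115,-280))]:
    O.append((S,(150+x/2.724-.4,130+y/2.727-.4),(*b,12)))
h=.85
def blobs(s,col):
    im=s["image"].astype(int);b,g,r=im[...,0],im[...,1],im[...,2]
    m=((g>r+50)&(g>b+50)) if col=="g" else ((r>g+80)&(r>b+80)&(g<60))
    m[:120]=0;m[280:]=0
    n,l,st,c=cv2.connectedComponentsWithStats(m.astype(np.uint8))
    return [(c[i],st[i,4]) for i in range(1,n) if st[i,4]>20]
for s,nm in((T,"T"),(S,"S")):
    g=sorted(blobs(s,"g"),key=lambda v:v[0][0]);rr=blobs(s,"r");print(nm,g,rr)
    ys=[150,-50,-150] if nm=="T" else [-150,-50,150]
    if nm=="T" and len(g)==3:
        for (c,_),y in zip(g,ys):O.append((s,c,(31*np.sin(h),y,57+31*np.cos(h))))
        if len(rr)==1:O.append((s,rr[0][0],(-31*np.sin(h),50,57+31*np.cos(h))))
def w(p,q):
    c,s=np.cos(p[2]),np.sin(p[2]);return np.array([p[0]+c*q[0]-s*q[1],p[1]+s*q[0]+c*q[1]])
f=lambda p:np.concatenate([atz(s,x,q[2])[:2]-w([p[0],p[1],p[2]/100],q) for s,x,q in O])
r=least_squares(f,[580,-40,-19],loss="soft_l1",f_scale=3)
p=r.x*[1,1,.01];print(p);print(r.fun.reshape(-1,2))
for y in(-150,-50,50,150):
  for x in (-70,0,70):print(x,y,w(p,(x,y)))
print(telemetry.sense()["eef_rot"],telemetry.sense()["tool_pos"])
```

```text
T [(array([287.715, 189.667]), np.int32(144)), (array([340.894, 200.472]), np.int32(142)), (array([367.443, 205.729]), np.int32(140))] [(array([311.922, 206.485]), np.int32(103)), (array([511.636, 268.718]), np.int32(1159))]
S [(array([266.753, 245.423]), np.int32(97)), (array([296.198, 222.457]), np.int32(81)), (array([347.475, 182.559]), np.int32(59))] [(array([311.292, 193.712]), np.int32(226))]
[582.846 -43.08   -0.204]
[[-1.702  0.015]
 [-0.472  1.372]
 [ 3.738 -0.283]
 [ 0.304 -0.715]
 [ 2.201  0.427]
 [-0.473 -7.687]
 [ 5.579  2.056]
 [-1.531  0.345]
 [-2.129 -0.073]
 [-1.802  0.12 ]]
-70 -150 [ 483.884 -175.769]
0 -150 [ 552.43  -189.964]
70 -150 [ 620.975 -204.158]
-70 -50 [504.161 -77.847]
0 -50 [572.707 -92.041]
70 -50 [ 641.253 -106.235]
-70 50 [524.439  20.076]
0 50 [592.984   5.881]
70 50 [661.53   -8.313]
-70 150 [544.716 117.998]
0 150 [613.262 103.804]
70 150 [681.808  89.61 ]
[[ 0.933  0.359 -0.   ]
 [ 0.359 -0.933  0.   ]
 [-0.    -0.    -1.   ]] [ 224.671 -583.214  231.289]
```

```bash
python3 -m jog '{"delta_pos":[[0.401,0.378,0],[0.401,0.378,0],[0.401,0.378,0],[0.401,0.378,0],[0.401,0.378,0],[0.401,0.378,0],[0.401,0.378,0],[0.401,0.378,0],[0.401,0.378,0],[0.401,0.378,0],[0.401,0.378,0],[0.401,0.378,0]],"dr":[[0,0,-0.57],[0,0,-0.57],[0,0,-0.57],[0,0,-0.57],[0,0,-0.57],[0,0,-0.57],[0,0,-0.57],[0,0,-0.57],[0,0,-0.57],[0,0,-0.57],[0,0,-0.57],[0,0,-0.57]],"hand":[0,0,0,0,0,0,0,0,0,0,0,0]}'
```

```text
time_s: 2.4
tool_pos: [585.2, -242.9, 231.5]
eef_rot: [[0.98, -0.201, 0.0], [-0.201, -0.98, -0.0], [0.0, 0.0, -1.0]]
wrist_force: [0.0, -1.2, 0.7]
grip_width: -0.1
```

```bash
python3 -m jog '{"delta_pos":[[0.041,0.038,0],[0.041,0.038,0],[0.041,0.038,0],[0.041,0.038,-0.035],[0.041,0.038,-0.07],[0.041,0.038,-0.1],[0.041,0.038,-0.1],[0.041,0.038,-0.1]],"dr":[[0,0,0],[0,0,0],[0,0,0],[0,0,0],[0,0,0],[0,0,0],[0,0,0],[0,0,0]],"hand":[0,0,0,0,0,0,0,0]}'
python3 - <<'E'
from h import *
S=imaging.snapshot("scene");W=imaging.snapshot("wrist")
a=cv2.resize(S["image"][130:330,190:400],(525,500),interpolation=cv2.INTER_CUBIC)
b=cv2.resize(W["image"],(525,328)) 
cv2.imwrite("pics/c.png",a);cv2.imwrite("pics/w.png",b)
E
```

```text
time_s: 3.07
tool_pos: [625.4, -205.3, 131.1]
eef_rot: [[0.98, -0.201, -0.002], [-0.201, -0.98, 0.0], [-0.002, 0.0, -1.0]]
wrist_force: [-0.1, -0.3, 0.8]
grip_width: 0.0
```

View pics/c.png

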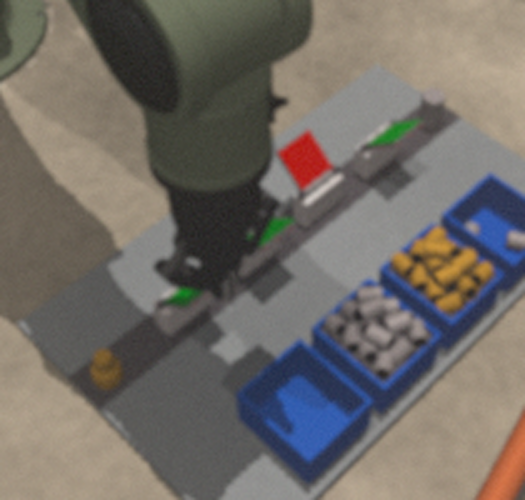

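```bash
python3 -m jog '{"delta_pos":[[0,0,-0.025],[0,0,-0.048],[0,0,-0.048],[-0.008,0.002,-0.048],[-0.014,0.003,-0.048],[-0.019,0.004,-0.048],[-0.024,0.005,-0.048],[-0.028,0.006,-0.048],[-0.032,0.0065,-0.048],[-0.036,0.0075,-0.048],[-0.040,0.008,-0.048],[-0.044,0.009,-0.048]],"dr":[[0,0,0],[0,0,0],[0,0,0],[0,0,0],[0,0,0],[0,0,0],[0,0,0],[0,0,0],[0,0,0],[0,0,0],[0,0,0],[0,0,0]],"hand":[0,0,0,0,0,0,0,0,0,0,0,0]}'
python3 - <<'E'
from h import *
S=imaging.snapshot("scene")
cv2.imwrite("pics/d.png",cv2.resize(S["image"][130:330,190:400],(525,500),interpolation=cv2.INTER_CUBIC))
E
```

```text
time_s: 4.17
tool_pos: [582.6, -196.7, 85.6]
eef_rot: [[0.98, -0.201, 0.002], [-0.201, -0.98, -0.001], [0.003, 0.0, -1.0]]
wrist_force: [1.0, 0.2, 0.2]
grip_width: -0.1
```

View pics/d.png

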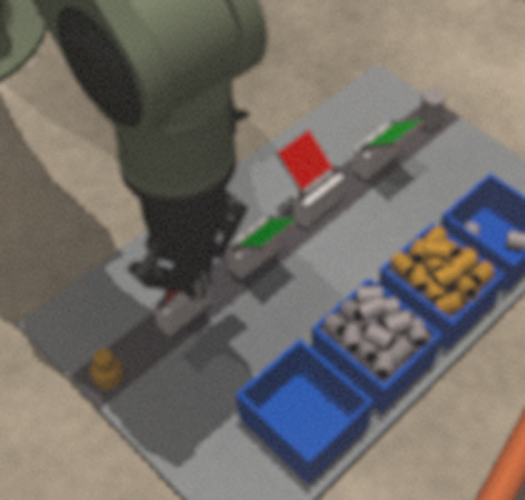

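The tag is rising, with its red +x face showing at (170,295), and the force is only about 1 N. I'll keep pushing.

```bash
python3 -m jog '{"delta_pos":[[-0.005,0.001,0],[-0.010,0.002,0],[-0.015,0.003,0],[-0.020,0.004,0],[-0.025,0.005,0],[-0.030,0.006,0],[-0.034,0.007,0],[-0.034,0.007,0],[-0.02,0.004,0.03],[0,0,0.06],[0.02,-0.004,0.09],[0.02,-0.004,0.1]],"dr":[[0,0,0],[0,0,0],[0,0,0],[0,0,0],[0,0,0],[0,0,0],[0,0,0],[0,0,0],[0,0,0],[0,0,0],[0,0,0],[0,0,0]],"hand":[0,0,0,0,0,0,0,0,0,0,0,0]}'
python3 - <<'E'
from h import *
S=imaging.snapshot("scene")
cv2.imwrite("pics/e.png",cv2.resize(S["image"][130:330,190:400],(525,500),interpolation=cv2.INTER_CUBIC))
E
```

```text
time_s: 5.22
tool_pos: [606.2, -201.1, 189.9]
eef_rot: [[0.98, -0.201, 0.008], [-0.201, -0.98, -0.002], [0.009, 0.0, -1.0]]
wrist_force: [0.1, -0.0, 0.7]
grip_width: -0.2
```

View pics/e.png

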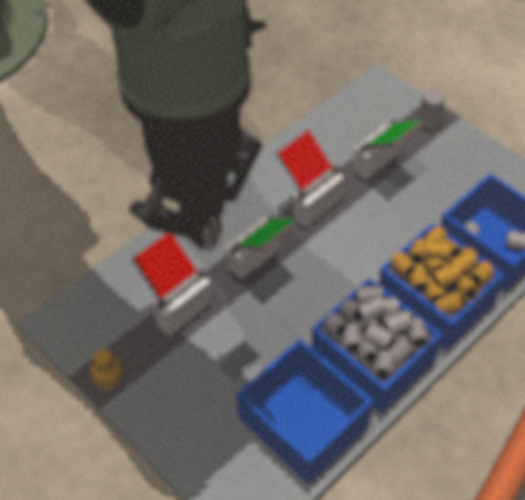

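```bash
python3 -m jog '{"delta_pos":[[0.0805,0.29,0],[0.0805,0.29,0],[0.0805,0.29,0],[0.0805,0.29,0],[0.0805,0.29,0],[0.0805,0.29,0],[0.0805,0.29,0],[0.0805,0.29,0],[0.0805,0.29,0],[0.0805,0.29,0],[0.0805,0.29,-0.03],[0.0805,0.29,-0.05]],"dr":[[0,0,0],[0,0,0],[0,0,0],[0,0,0],[0,0,0],[0,0,0],[0,0,0],[0,0,0],[0,0,0],[0,0,0],[0,0,0],[0,0,0]],"hand":[0,0,0,0,0,0,0,0,0,0,0,0]}'
```

```text
time_s: 6.27
tool_pos: [685.1, 87.0, 138.8]
eef_rot: [[0.979, -0.203, 0.008], [-0.203, -0.979, -0.003], [0.009, 0.001, -1.0]]
wrist_force: [-0.3, 1.2, -1.3]
grip_width: -0.3
```

```bash
python3 -m jog '{"delta_pos":[[0.001,0.001,-0.025],[0.001,0.001,-0.055],[0.001,0.001,-0.055],[-0.008,0.002,-0.055],[-0.014,0.003,-0.055],[-0.019,0.004,-0.055],[-0.024,0.005,-0.055],[-0.028,0.006,-0.055],[-0.032,0.0065,-0.055],[-0.036,0.0075,-0.055],[-0.040,0.008,-0.055],[-0.044,0.009,-0.055]],"dr":[[0,0,0],[0,0,0],[0,0,0],[0,0,0],[0,0,0],[0,0,0],[0,0,0],[0,0,0],[0,0,0],[0,0,0],[0,0,0],[0,0,0]],"hand":[0,0,0,0,0,0,0,0,0,0,0,0]}'
```

```text
time_s: 7.27
tool_pos: [640.7, 96.0, 83.8]
eef_rot: [[0.979, -0.203, 0.008], [-0.203, -0.979, -0.003], [0.009, 0.001, -1.0]]
wrist_force: [-0.2, 0.1, -0.0]
grip_width: -0.4
```

```bash
python3 -m jog '{"delta_pos":[[-0.005,0.001,0],[-0.010,0.002,0],[-0.015,0.003,0],[-0.020,0.004,0],[-0.025,0.005,0],[-0.030,0.006,0],[-0.034,0.007,0],[-0.034,0.007,0],[-0.02,0.004,0.03],[0,0,0.06],[0,0,0.09],[0,0,0.11]],"dr":[[0,0,0],[0,0,0],[0,0,0],[0,0,0],[0,0,0],[0,0,0],[0,0,0],[0,0,0],[0,0,0],[0,0,0],[0,0,0],[0,0,0]],"hand":[0,0,0,0,0,0,0,0,0,0,0,0]}'
python3 - <<'E'
from h import *
S=imaging.snapshot("scene");print(telemetry.sense()["tool_pos"])
cv2.imwrite("pics/f.png",cv2.resize(S["image"][130:330,190:400],(525,500),interpolation=cv2.INTER_CUBIC))
E
```

```text
time_s: 8.27
tool_pos: [642.1, 95.5, 196.6]
eef_rot: [[0.979, -0.204, 0.011], [-0.204, -0.979, -0.003], [0.011, 0.0, -1.0]]
wrist_force: [-0.7, 0.8, -0.2]
grip_width: -0.3
[643.06286639  95.97106165 199.76568233]
```

View pics/f.png

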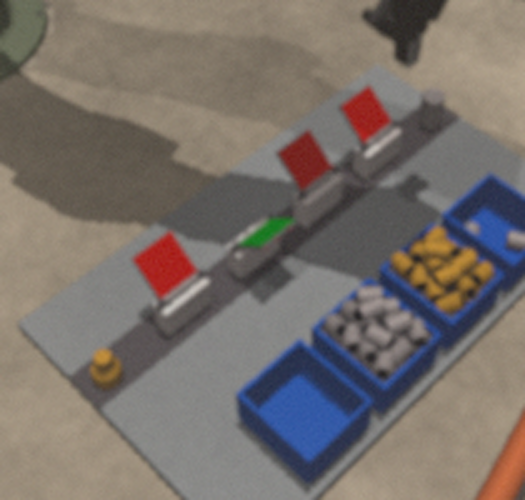

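The +150 tag is now red at (365,115). Next is the +50 tag, pushed from the robot side.

```bash
python3 -m jog '{"delta_pos":[[-0.1235,-0.075,0],[-0.1235,-0.075,0],[-0.1235,-0.075,0],[-0.1235,-0.075,0],[-0.1235,-0.075,0],[-0.1235,-0.075,0],[-0.1235,-0.075,-0.03],[-0.1235,-0.075,-0.06],[-0.1235,-0.075,-0.09],[-0.1235,-0.075,-0.115],[-0.1235,-0.075,-0.115],[-0.1235,-0.075,-0.115]],"dr":[[0,0,0],[0,0,0],[0,0,0],[0,0,0],[0,0,0],[0,0,0],[0,0,0],[0,0,0],[0,0,0],[0,0,0],[0,0,0],[0,0,0]],"hand":[0,0,0,0,0,0,0,0,0,0,0,0]}'
```

```text
time_s: 9.32
tool_pos: [519.6, 21.5, 84.1]
eef_rot: [[0.979, -0.203, 0.013], [-0.203, -0.979, -0.002], [0.013, -0.001, -1.0]]
wrist_force: [-0.2, -0.6, 0.6]
grip_width: 0.1
```

```bash
python3 -m jog '{"delta_pos":[[0.008,-0.002,0],[0.014,-0.003,0],[0.019,-0.004,0],[0.024,-0.005,0],[0.028,-0.006,0],[0.032,-0.0065,0],[0.036,-0.0075,0],[0.040,-0.008,0],[0.044,-0.009,0],[0.049,-0.010,0],[0.054,-0.011,0],[0.059,-0.012,0]],"dr":[[0,0,0],[0,0,0],[0,0,0],[0,0,0],[0,0,0],[0,0,0],[0,0,0],[0,0,0],[0,0,0],[0,0,0],[0,0,0],[0,0,0]],"hand":[0,0,0,0,0,0,0,0,0,0,0,0]}'
```

```text
time_s: 10.32
tool_pos: [579.1, 9.4, 84.0]
eef_rot: [[0.979, -0.203, 0.012], [-0.203, -0.979, -0.002], [0.013, -0.001, -1.0]]
wrist_force: [-0.2, 0.6, -0.1]
grip_width: -0.1
```

```bash
python3 -m jog '{"delta_pos":[[0.005,-0.001,0],[0.010,-0.002,0],[0.015,-0.003,0],[0.016,-0.003,0],[0.016,-0.003,0],[-0.01,0.002,0.02],[-0.04,0.008,0.05],[-0.07,0.014,0.08],[-0.1,0.02,0.11],[-0.12,0.024,0.14],[-0.12,0.024,0.14],[-0.12,0.024,0.14]],"dr":[[0,0,0],[0,0,0],[0,0,0],[0,0,0],[0,0,0],[0,0,0],[0,0,0],[0,0,0],[0,0,0],[0,0,0],[0,0,0],[0,0,0]],"hand":[0,0,0,0,0,0,0,0,0,0,0,0]}'
python3 - <<'E'
from h import *
S=imaging.snapshot("scene");T=imaging.snapshot("top")
a=cv2.resize(S["image"][130:330,190:400],(420,400),interpolation=cv2.INTER_CUBIC)
b=cv2.resize(T["image"][130:250,240:420],(375,400),interpolation=cv2.INTER_CUBIC)
cv2.imwrite("pics/g.png",np.hstack([a,b]))
E
```

```text
time_s: 11.32
tool_pos: [459.2, 33.8, 225.9]
eef_rot: [[0.979, -0.202, 0.016], [-0.202, -0.979, -0.001], [0.016, -0.002, -1.0]]
wrist_force: [-0.4, 0.2, -0.4]
grip_width: 0.2
```

View pics/g.png

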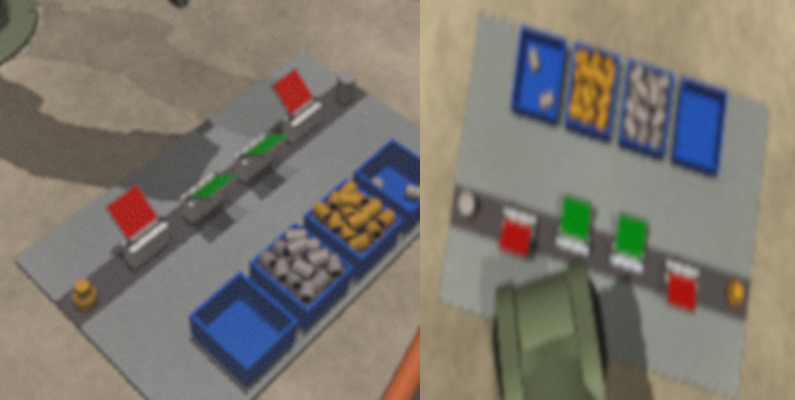

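All four tags are right: the two in front of the full bins are green at (575,217) and (630,237), and the outer two are red. The sleeve and plug still stand where they were, and the robot is clear.

```bash
python3 -c "
from workcell import ticket;print(ticket.close_job())"
```

```text
the job is handed in; nothing more can be done
None
```

I flipped the three wrong tags with the closed fingertips and handed the job in at about 11.4 s. In board y, they were:
- **-150 mm (empty bin):** green to red.
- **+150 mm (bin with two sleeves):** green to red.
- **+50 mm (full brass bin):** red to green.

I left the tag at -50 mm (full steel bin, already green) alone.

**Last checks:** the final scene and top pictures show green up at both full bins and red up at the other two. The sleeve and plug are standing in place, and the arm is retracted clear. I did not check the jar, brush, clamp and mug again, but the arm crossed the bench only well above their height. The wrist force read about 1 N or less at the end of each pushing move, but I did not record peaks within the moves.

**Disagreement:** the networks' origin points scattered by up to about 17 mm. I set the board pose from the board corners and tag colours instead. That fit agreed to about 2–4 mm, except for two corners in the scene view, which were 6–8 mm off.

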